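Tighten the wing nut on the loaded marking fixture

TASK

Two small grey clamping fixtures stand on the worktop. In one of them a white plate with a dark face lies under the clamp strap, but its brass wing nut is still loose: turn that nut clockwise (seen from above) between the guide pillars until it comes up against its stop, then let go. Leave the wing nut of the empty fixture as it is.

Things in the scene. Friction and masses are not known exactly. Their poses are not given: they have to be found in the camera images.
- plate_nut (a joint): Angle in rad of the brass wing nut on the fixture that holds the plate, about the vertical. Grows as the nut turns clockwise seen from above; 0 is loosest, 1.2 is its stop (tight). Starts between 0 and 0.35, turns against an even friction of about 0.06 N m and stays where it is left; it only turns, never rises or sinks.
- plate_nut_grip (a point): Grip point of that nut: on its upright axis, 55 mm above the worktop. z up; x along the two wings (turns with the nut), so squeeze along y. The wings are upright blades 10 mm thick, reaching 28 mm from the axis both ways, 43 to 65 mm above the worktop, with a 10 mm gap at the axis. Below are the round hub, a washer (top at 29 mm) and the strap (top at 27 mm).
- plate_fixture: Fixed grey base 124 (x) x 94 (y) x 12 mm; origin under its centre, on the nut's axis. Four steel pillars, 12 mm thick, at x +-50, y +-22 mm, tops at 70 mm. Dark strap 22 mm wide along y; white plate with dark face, 60 x 25 x 9 mm, under it at y +33. Wings lie 0.6 rad anticlockwise of x at joint 0, 0.6 rad clockwise of it at 1.2; fingers squeezing them clear the pillars throughout.
- spare_nut_tip (a point): Tip of one wing (28 mm from the axis, 55 mm above the worktop) of the equal brass wing nut on the second, equal fixture, which is empty: no plate under its strap. That nut turns as easily and must stay as it is.

How it is judged:
By the outcome, as a careful person would: the job done as asked, in the order asked, and still so for the second after the job is handed in, with the robot touching nothing.
It also fails if it takes over 32 s, if anything falls off the work surface, if the arm or the gripper's body presses on something with over 40 N, if the wrist force passes 120 N, or if a joint passes its speed limit or range.

ROBOT

A 7-joint arm with a two-finger parallel gripper is mounted at the origin on a cart in front of the work surface, level with it; the furniture and walls round the work are solid. World frame = base frame: x ahead of the robot, y to its left, z up, the work surface at z = 0. Lengths are in mm, angles in rad, forces in N, time in s.
With the tool pointing down it reaches from about 400 to 875 mm from the base axis. Payload 4.4 kg.
Tool frame: the origin (TCP) lies midway between the tips of the shut fingers; the grasp point (between the pads) lies 19 mm behind it; z points along the fingers, y is the line along which they close (so a half turn about z gives the same grasp; the last joint's range is limited). The gripper opens to 85 mm and grips with 20 to 120 N. Pads are 22 mm wide; open, the fingers measure 114 mm over their backs; the gripper's body (76 mm by 85 mm) begins 54 mm behind the grasp point. The pads swing forward as they close: fully open they stand 13 mm farther back than shut.
Start: joints at [-1.416, 0.628, 0.038, 1.517, -0.027, 0.996, -0.02], TCP at [142.331, 634.239, 231.313] pointing down, gripper open.
Joint ranges: [-3.06, 3.06], [-0.37, 2.12], [-1.25, 1.32], [0.18, 2.47], [-1.1, 4.24], [0.23, 1.98], [-2.94, 2.94]. Speed limits (rad/s): [2.57, 2.57, 3.14, 3.14, 3.14, 3.14, 3.14].

INTERFACE

Orientations are given as [roll, pitch, yaw] about the fixed x, y, z axes, in that order (R = Rz(yaw) Ry(pitch) Rx(roll)).
In Python, from cell import ctrl gives the robot as it stands.
- The arm moves only by the shell command python3 -m handwheel 'ROWS'. ROWS is JSON, a list of rows, each a list of 3 entries, a list of its own where there are three numbers: the turn, a rotation vector about the tool's x, y, z in degrees, then the shift along the tool's x, y, z in m, then the closure, from 0 (fully open) to 1 (shut). A call has 1 to 5 rows; each row shifts and turns the commanded pose from where the row before left it, along the tool's axes as they then stand; what a row does not reach is not made up. A row lasts 1/12 s, in which the tool goes at most 41.7 mm and 7.16 degrees, less where a joint would pass 70% of its speed; a pose out of reach is approached as far as the arm can. A call is refused whole if a number of a shift passes 0.0417 or a number of a turn 7.16, either way. A call with a gripper value outside its range is refused whole. The fingers move at their own pace and stop on an object; the grip force is fixed at half the most. Time passes only in rows, so rows that do not move let the fingers close. It gives the time, the measured TCP pose, the force, the opening and the grip force at its end, in the units of the state.
- ctrl.read_state(): the state, without advancing time (a new reading comes with each control period).
- ctrl.get_image(name): name is "scene" or "side" or "wrist"; returns a dict with "pixels" (384x512x3 uint8, red, green, blue), "fx", "fy", "cx", "cy" (pixels), "pose" (4x4, takes a point from camera to world coordinates); the wrist camera has in their place "T_tool_cam" (4x4, takes a point from camera to tool coordinates, whose origin is the TCP and whose axes are the flange's). Camera axes: x right, y up, looking along -z (the intrinsics and any distortion apply to the point x, -y, -z); pixel columns grow to the right and rows downward; lengths in mm; the calibration is good to about 2 mm. The wrist camera is an equidistant fisheye: a pixel r from the principal point sees the ray r / f radians off the axis. A picture is of the moment at which its call begins: read the wrist's pose just before it. There is no depth.
- ctrl.finish_job(): hands the job in; it is judged then, once.
The state is a dict: "clock": time; "qpos": joint angles; "qd": joint speeds; "tau": joint torques, N m; "eef_pos": TCP position; "tool_rot": TCP orientation; "force": force on the tool from outside, world axes, zero at the start; "torque": the same for the moment, N m; "width": finger opening in mm; "gripper_force": force on a finger pad.
Only numpy, scipy, OpenCV 4.12 (cv2) and the standard library are available. Lean on these libraries where they do the work, as an engineer would, in place of code of your own. Each camera call takes 0.05 s, during which the arm holds its last target. There are 200 camera calls.

## Working session

There is one attempt and no reset: what is moved stays moved. The work goes in short steps, Python scripts to look and compute and a shell command to move; the robot and the scene stay as the last step left them, time stands still between calls to the robot, and variables do not carry over. Pictures are saved under pics/ and viewed, at most 10 in all, crops included, and the job is handed in when it is done.

```bash
mkdir -p pics; cat > h.py <<'E'
import numpy as np,cv2
from cell import ctrl
from scipy.spatial.transform import Rotation as R
def snap(n,f):
    s=ctrl.read_state(); im=ctrl.get_image(n); p=im["pixels"]
    cv2.imwrite(f"pics/{f}.png",p[:,:,::-1]); im["state"]=s
    if n=="wrist":
        T=np.eye(4);T[:3,:3]=R.from_euler("xyz",s["tool_rot"]).as_matrix();T[:3,3]=s["eef_pos"]
        im["pose"]=T@np.array(im["T_tool_cam"])
    np.save(f"pics/{f}.npy",im,allow_pickle=True); return im
def load(f): return np.load(f"pics/{f}.npy",allow_pickle=True).item()
def ray(im,u,v,fish=False):
    x=(u-im["cx"])/im["fx"];y=(v-im["cy"])/im["fy"]
    if fish:
        t=np.hypot(x,y);k=np.sin(t)/max(t,1e-9);d=np.array([x*k,-y*k,-np.cos(t)])
    else: d=np.array([x,-y,-1])
    P=np.array(im["pose"]);return P[:3,3],P[:3,:3]@d
def onz(im,u,v,z,fish=False):
    o,d=ray(im,u,v,fish);return o+d*(z-o[2])/d[2]
E
python3 - <<'E'
from h import *
for n in("scene","side","wrist"):
    im=snap(n,n+"0");print(n,np.round(im["pose"],2).tolist(),im["fx"],im["cx"],[k for k in im])
print(im["state"])
a=cv2.imread("pics/scene0.png");b=cv2.imread("pics/wrist0.png")
c=cv2.imread("pics/side0.png")
E
```

```text
scene [[-0.51, 0.62, -0.59, 83.96], [-0.86, -0.36, 0.37, 385.7], [0.02, 0.7, 0.72, 669.11], [0.0, 0.0, 0.0, 1.0]] 462.5559353161217 259.1249779554156 ['pixels', 'fx', 'fy', 'cx', 'cy', 'pose', 'state']
side [[-0.4, -0.42, 0.81, 1267.63], [0.92, -0.16, 0.37, 399.24], [-0.03, 0.89, 0.45, 449.11], [0.0, 0.0, 0.0, 1.0]] 361.725121943316 258.4500235983084 ['pixels', 'fx', 'fy', 'cx', 'cy', 'pose', 'state']
wrist [[0.22, -0.93, -0.29, 66.86], [0.98, 0.21, 0.07, 649.87], [-0.0, -0.3, 0.95, 374.18], [0.0, 0.0, 0.0, 1.0]] 297.3186396354542 248.2189816354402 ['pixels', 'fx', 'fy', 'cx', 'cy', 'T_tool_cam', 'state', 'pose']
{'clock': 0.1, 'qpos': array([-1.41579807,  0.62925193,  0.03845384,  1.51828779, -0.02699066,
        0.99634663, -0.02002672]), 'qd': array([ 0.00246118, -0.00194193, -0.00022373, -0.00238872,  0.00038471,
       -0.00064384,  0.0004238 ]), 'tau': array([ 2.94971658e-03, -5.64530289e+01,  1.23049323e+00, -1.93973958e+01,
        1.13376442e-02,  5.35626663e-03,  1.17268478e-06]), 'eef_pos': array([142.20580201, 633.65151228, 230.47601962]), 'tool_rot': array([-3.13981748e+00,  3.20025822e-05,  2.92076499e+00]), 'force': array([ 0.25885724, -0.4847612 ,  0.33507578]), 'torque': array([ 0.04111034,  0.01990262, -0.03557723]), 'gripper_force': 0.0, 'width': 85.34946508035443}
```

View pics/scene0.png

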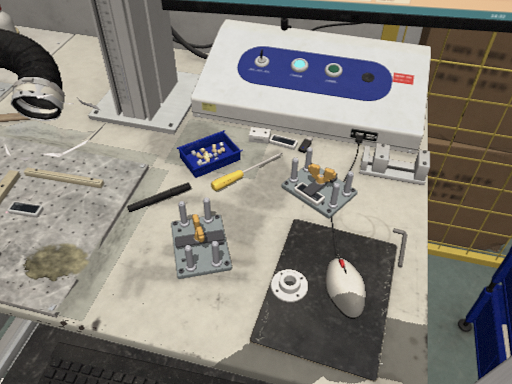

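View pics/side0.png

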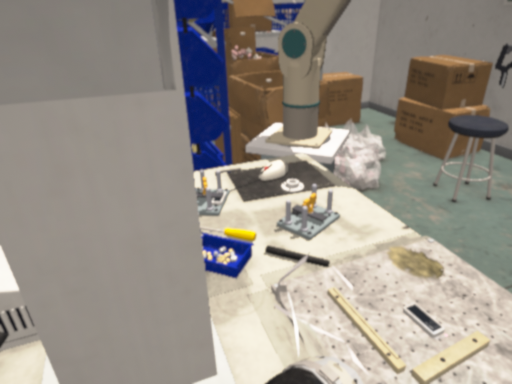

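The scene shows two fixtures: a near one around (200,240), and another around (320,182) with a white/dark item at about (308,190). The side view shows the near one at (308,215), with the other half hidden at (210,195). I'll zoom in on both.

```bash
python3 - <<'E'
from h import *
a=cv2.imread("pics/scene0.png")
c=np.hstack([cv2.resize(a[140:220,275:365],None,fx=4.4,fy=4.4,interpolation=3)[:352],cv2.resize(a[195:285,160:240],None,fx=352/90,fy=352/90,interpolation=3)])
cv2.imwrite("pics/crop0.png",c)
im=load("scene0")
print(onz(im,320,177,55),onz(im,200,228,55))
hsv=cv2.cvtColor(a,cv2.COLOR_BGR2HSV)
m=cv2.inRange(hsv,(12,120,90),(24,255,255))
n,l,st,ce=cv2.connectedComponentsWithStats(m)
for i in range(1,n):
    if st[i,4]>15: print(st[i],ce[i],onz(im,*ce[i],50))
E
```

```text
[568.48145909 -50.70740159  55.        ] [568.4063241  203.45309152  55.        ]
[381  25  18  16 234] [389.51282051  32.24786325] [ 955.8303075  -576.06792596   50.        ]
[ 428   32   84  236 3123] [469.65001601 177.29042587] [ 426.58432716 -307.89949145   50.        ]
[308 164  28  19 282] [321.22695035 173.4893617 ] [579.25789531 -62.17251906  50.        ]
[211 170  32  21 233] [225.82832618 180.65665236] [653.76748317 108.39333738  50.        ]
[192 215  12  27 181] [197.75690608 228.95027624] [572.3554524  206.24464669  50.        ]
```

View pics/crop0.png

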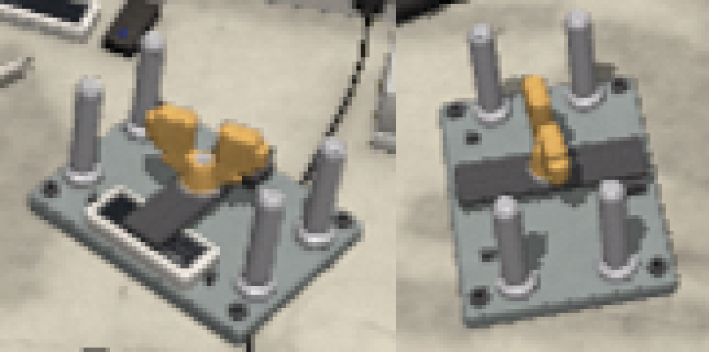

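```bash
python3 - <<'E'
from h import *
im=load("scene0")
f=lambda x,y,z:onz(im,275+x/4.4,140+y/4.4,z)
A,B,C,D=[f(*p,70) for p in((88,85),(152,40),(330,147),(270,197))]
print(A,B,C,D); ctr=(A+B+C+D)/4
x=(C+D-A-B);y=(A+D-B-C)
print("ctr",ctr,np.linalg.norm(x)/2,np.linalg.norm(y)/2,"yaw from x",np.arctan2(x[1],x[0]),"yaw y",np.arctan2(y[1],y[0]))
# wing tops z=65
w1,w2=f(165,110,65),f(245,130,65);print(w1,w2,np.arctan2(*(w2-w1)[1::-1]))
s=ctrl.read_state();Rm=R.from_euler("xyz",s["tool_rot"]).as_matrix()
print(Rm.round(3)); print(Rm.T@(np.array([*ctr[:2],200])-s["eef_pos"]))
E
```

```text
[621.13737904 -26.96776653  70.        ] [632.17214475 -69.23754186  70.        ] [536.37896966 -95.226563    70.        ] [524.85181944 -54.12452411  70.        ]
ctr [578.63507822 -61.38909888  70.        ] 99.64777232765348 43.18535474086427 yaw from x -2.871658295120362 yaw y 1.8350841064537629
[595.07676352 -50.73625652  65.        ] [567.15855466 -73.6567236   65.        ] -2.4541855359203386
[[-0.976  0.219 -0.   ]
 [ 0.219  0.976 -0.001]
 [ 0.    -0.001 -1.   ]]
[-578.06395472 -582.68719071   31.45284804]
```

```bash
python3 -m handwheel '[[[0,0,0],[-0.029,-0.029,0],0],[[0,0,0],[-0.029,-0.029,0],0],[[0,0,0],[-0.029,-0.029,0],0],[[0,0,0],[-0.029,-0.029,0],0],[[0,0,0],[-0.029,-0.029,0],0]]'
python3 -m handwheel '[[[0,0,0],[-0.029,-0.029,0],0],[[0,0,0],[-0.029,-0.029,0],0],[[0,0,0],[-0.029,-0.029,0],0],[[0,0,0],[-0.029,-0.029,0],0],[[0,0,0],[-0.029,-0.029,0],0]]'
python3 -c "
from h import *;print(ctrl.read_state()['qpos'])"
```

```text
clock: 0.57
eef_pos: [252.7, 459.1, 231.1]
tool_rot: [-3.141, 0.0, 2.921]
force: [0.2, 0.7, 0.7]
width: 85.6
gripper_force: 0.0
clock: 0.98
eef_pos: [362.4, 285.9, 231.3]
tool_rot: [3.142, 0.0, 2.921]
force: [0.1, 0.5, 0.7]
width: 85.5
gripper_force: 0.0
[-0.77609444  0.36303668  0.06344877  2.02329502 -0.03288573  0.75612392
  0.65744009]
```

```bash
python3 -m handwheel '[[[0,0,0],[-0.029,-0.029,0],0],[[0,0,0],[-0.029,-0.029,0],0],[[0,0,0],[-0.029,-0.029,0],0],[[0,0,0],[-0.029,-0.029,0],0],[[0,0,0],[-0.029,-0.029,0],0]]'
python3 -m handwheel '[[[0,0,0],[-0.029,-0.029,0],0],[[0,0,0],[-0.029,-0.029,0],0],[[0,0,0],[-0.029,-0.029,0],0],[[0,0,0],[-0.029,-0.029,0],0],[[0,0,0],[-0.029,-0.029,0],0]]'
python3 -m handwheel '[[[0,0,-7],[0,0,0],0],[[0,0,-7],[0,0,0],0],[[0,0,-7],[0,0,0],0],[[0,0,-7],[0,0,0],0],[[0,0,-7],[0,0,0],0]]'
python3 -m handwheel '[[[0,0,-7],[0,0,0],0],[[0,0,-7],[0,0,0],0],[[0,0,-3],[0,0,0],0],[[0,0,0],[0,0,0],0]]'
python3 -c "
from h import *
s=snap('wrist','wrist1');print(s['state']['qpos'])
a=cv2.imread('pics/wrist1.png');cv2.imwrite('pics/wrist1b.png',cv2.resize(a,(768,576)))"
```

```text
clock: 1.4
eef_pos: [472.1, 112.6, 231.3]
tool_rot: [3.141, -0.0, 2.921]
force: [0.3, 0.3, 0.4]
width: 85.3
gripper_force: 0.0
clock: 1.82
eef_pos: [581.8, -60.6, 231.1]
tool_rot: [3.141, -0.0, 2.921]
force: [0.2, 1.0, -0.6]
width: 85.2
gripper_force: 0.0
clock: 2.23
eef_pos: [581.0, -58.8, 231.0]
tool_rot: [3.141, -0.001, -2.746]
force: [-0.7, 0.7, 0.2]
width: 85.3
gripper_force: 0.0
clock: 2.57
eef_pos: [581.0, -58.9, 231.0]
tool_rot: [3.141, -0.0, -2.454]
force: [-0.0, 0.5, -0.4]
width: 85.1
gripper_force: 0.0
[ 0.14463529  0.5350904  -0.14106412  1.70479187  0.0905591   0.9087481
  2.22573401]
```

View pics/wrist1b.png

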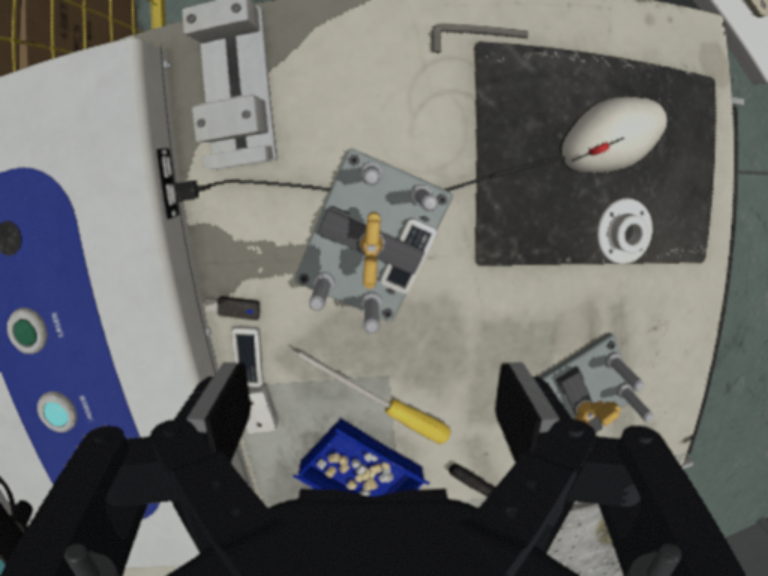

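The wrist view (1.5x scale) shows the plate fixture centred at about (370,245). Its wings run nearly vertically in the image, from (374,213) to (370,285). The empty fixture is at lower right, about (590,410).

```bash
cat > m.py <<'E'
from h import *
import sys
def meas(fn,box):
    im=load(fn);a=cv2.imread(f"pics/{fn}.png");hsv=cv2.cvtColor(a,cv2.COLOR_BGR2HSV)
    m=cv2.inRange(hsv,(10,110,70),(25,255,255));k=np.zeros_like(m);x0,y0,x1,y1=box;k[y0:y1,x0:x1]=1;m*=k
    v,u=np.nonzero(m);P=np.array([onz(im,*q,62,True)[:2] for q in zip(u,v)])
    (c,(w,h),ang)=cv2.minAreaRect(P.astype(np.float32))
    pts=cv2.boxPoints((c,(w,h),ang));e=max([pts[1]-pts[0],pts[2]-pts[1]],key=np.linalg.norm)
    print("centre",c,w,h,"wing ang",np.mod(np.arctan2(e[1],e[0]),np.pi),"mean",P.mean(0),len(u))
    s=im["state"];Rm=R.from_euler("xyz",s["tool_rot"]).as_matrix()
    print("tool shift",Rm.T@(np.array([*c,57-19])-s["eef_pos"]),"tool x ang",np.mod(np.arctan2(Rm[1,0],Rm[0,0]),np.pi))
if __name__=="__main__":
    meas(sys.argv[1],list(map(int,sys.argv[2:])))
E
python3 m.py wrist1 230 130 265 205
python3 -c "
from h import *
im=load('wrist1');print(np.array(im['pose'])[:3,3]);T=np.array([onz(im,u/1.5,v/1.5,70,True) for u,v in((371,175),(430,200),(371,325),(317,302))]);print(T,T.mean(0))"
```

```text
centre (578.2711181640625, -63.54258728027344) 54.46513748168945 13.978590965270996 wing ang 0.6820047 mean [577.48353542 -64.57979389] 400
tool shift [  4.97377582  -2.03218108 192.98560488] tool x ang 0.6876711059382772
[ 521.27226816 -108.66288611  374.71141422]
[[536.11840665 -98.29328673  70.        ]
 [523.4288959  -56.26056406  70.        ]
 [620.51758855 -29.04699336  70.        ]
 [631.62132031 -70.89454364  70.        ]] [577.92155285 -63.62384695  70.        ]
```

```bash
python3 -m handwheel '[[[0,0,0],[0.005,-0.002,0.035],0],[[0,0,0],[0,0,0.035],0],[[0,0,0],[0,0,0.035],0],[[0,0,0],[0,0,0.03],0],[[0,0,0],[0,0,0],0]]'
python3 -c "
from h import *
s=snap('wrist','wrist2')
a=cv2.imread('pics/wrist2.png');cv2.imwrite('pics/wrist2b.png',cv2.resize(a,(768,576)))"
python3 m.py wrist2 200 150 300 330
```

```text
clock: 3.03
eef_pos: [574.0, -63.2, 90.8]
tool_rot: [3.134, -0.008, -2.456]
force: [-0.6, 0.3, 0.3]
width: 85.4
gripper_force: 0.0
centre (577.4510498046875, -63.88804626464844) 56.35396194458008 13.812955856323242 wing ang 0.6839953 mean [575.43210739 -65.75270064] 1203
tool shift [-2.64189324 -3.09440355 52.71130822] tool x ang 0.6853949498549068
```

View pics/wrist2b.png

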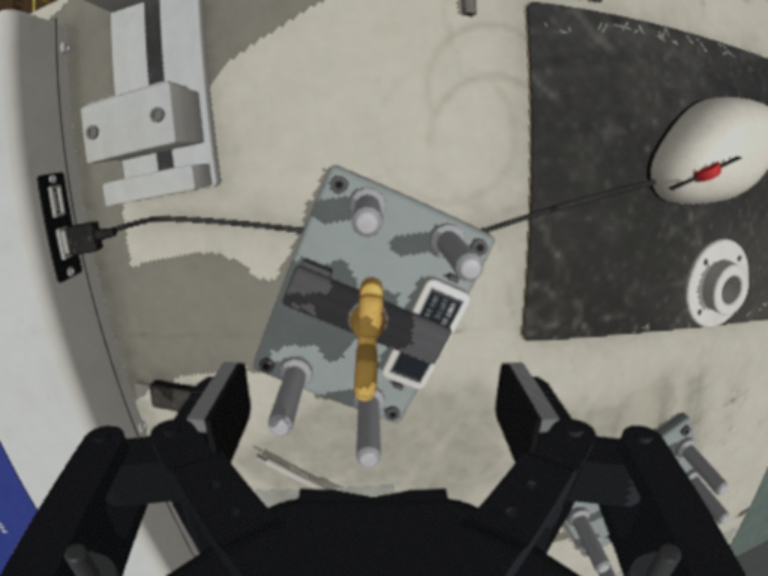

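The wings run from (372,282) to (364,395), central between the open fingers, and the position agrees with the first look. Next I descend, settle and close.

```bash
python3 -m handwheel '[[[0,0,0],[0,0,0.03],0],[[0,0,0],[0,0,0.025],0],[[0,0,0],[0,0,0],0],[[0,0,0],[0,0,0],0]]'
python3 -m handwheel '[[[0,0,0],[0,0,0],0.5],[[0,0,0],[0,0,0],0.5],[[0,0,0],[0,0,0],1],[[0,0,0],[0,0,0],1],[[0,0,0],[0,0,0],1]]'
python3 -m handwheel '[[[0,0,0],[0,0,0],1],[[0,0,0],[0,0,0],1],[[0,0,0],[0,0,0],1],[[0,0,0],[0,0,0],1],[[0,0,0],[0,0,0],1]]'
```

```text
clock: 3.42
eef_pos: [579.1, -63.4, 42.4]
tool_rot: [-3.141, 0.0, -2.455]
force: [0.6, 0.5, 0.2]
width: 85.6
gripper_force: 0.0
clock: 3.83
eef_pos: [579.1, -63.5, 42.2]
tool_rot: [-3.141, 0.001, -2.455]
force: [-0.0, -0.4, -0.3]
width: 25.5
gripper_force: 0.0
clock: 4.25
eef_pos: [577.9, -62.7, 41.9]
tool_rot: [3.14, -0.001, -2.455]
force: [-2.4, 1.0, 6.4]
width: 8.8
gripper_force: 58.6
```

```bash
python3 -m handwheel '[[[0,0,5],[0,0,0],1],[[0,0,5],[0,0,0],1],[[0,0,5],[0,0,0],1],[[0,0,5],[0,0,0],1],[[0,0,0],[0,0,0],1]]'
python3 -m handwheel '[[[0,0,5],[0,0,0],1],[[0,0,5],[0,0,0],1],[[0,0,5],[0,0,0],1],[[0,0,5],[0,0,0],1],[[0,0,0],[0,0,0],1]]'
python3 -m handwheel '[[[0,0,5],[0,0,0],1],[[0,0,5],[0,0,0],1],[[0,0,2],[0,0,0],1],[[0,0,0],[0,0,0],1],[[0,0,0],[0,0,0],1]]'
python3 -c "
from h import *
s=ctrl.read_state();print(s['torque'],s['tool_rot'],s['qpos'])"
```

```text
clock: 4.67
eef_pos: [577.6, -62.2, 41.8]
tool_rot: [3.14, -0.002, -2.807]
force: [-3.4, 1.9, 7.2]
width: 8.8
gripper_force: 58.8
clock: 5.08
eef_pos: [577.5, -61.6, 41.9]
tool_rot: [3.14, -0.002, 3.128]
force: [-3.0, 2.7, 7.8]
width: 8.9
gripper_force: 59.0
clock: 5.5
eef_pos: [577.6, -61.3, 41.8]
tool_rot: [3.14, -0.003, 2.922]
force: [-4.0, 4.4, 7.4]
width: 8.9
gripper_force: 59.1
[ 0.74617409  0.5915603  -0.06058644] [ 3.13964438e+00 -2.78787700e-03  2.92180194e+00] [-0.02109489  0.80030013  0.12692767  1.85288519 -0.19453625  0.50291604
  1.5897315 ]
```

```bash
T="from h import *
s=ctrl.read_state();print('TZ',s['torque'][2],s['tool_rot'][2])"
python3 -m handwheel '[[[0,0,2],[0,0,0],1],[[0,0,2],[0,0,0],1],[[0,0,0],[0,0,0],1]]'|grep tool; python3 -c "$T"
python3 -m handwheel '[[[0,0,2],[0,0,0],1],[[0,0,0],[0,0,0],1]]'|grep tool; python3 -c "$T"
python3 -m handwheel '[[[0,0,2],[0,0,0],1],[[0,0,0],[0,0,0],1]]'; python3 -c "$T"
```

```text
tool_rot: [3.14, -0.003, 2.851]
TZ -0.09137844987048407 2.850880071547421
tool_rot: [3.14, -0.003, 2.816]
TZ -0.05770589989408539 2.816195868850203
clock: 6.08
eef_pos: [577.6, -61.1, 41.9]
tool_rot: [3.14, -0.003, 2.784]
force: [-2.9, 4.1, 8.6]
width: 8.5
gripper_force: 59.5
TZ 0.7432406431290565 2.7843042711658583
```

Torque about z jumped to 0.74 N m at yaw 2.78, close to the predicted 2.82, so the nut is at its stop. I'll release and rise straight up.

```bash
python3 -m handwheel '[[[0,0,0],[0,0,0],0.5],[[0,0,0],[0,0,0],0],[[0,0,0],[0,0,0],0],[[0,0,0],[0,0,0],0],[[0,0,0],[0,0,0],0]]'
python3 -m handwheel '[[[0,0,0],[0,0,0],0],[[0,0,0],[0,0,0],0],[[0,0,0],[0,0,-0.02],0],[[0,0,0],[0,0,-0.03],0],[[0,0,0],[0,0,-0.03],0]]'
python3 -m handwheel '[[[0,0,0],[0,0,-0.035],0],[[0,0,0],[0,0,-0.035],0],[[0,0,0],[0,0,-0.035],0],[[0,0,0],[0,0,0],0],[[0,0,0],[0,0,0],0]]'
python3 -c "
from h import *
s=snap('wrist','wrist3')
a=cv2.imread('pics/wrist3.png');cv2.imwrite('pics/wrist3b.png',cv2.resize(a,(768,576)))"
python3 m.py wrist3 200 120 300 230
```

```text
clock: 6.5
eef_pos: [578.6, -63.8, 41.2]
tool_rot: [-3.141, 0.0, 2.781]
force: [-0.1, 0.4, 0.2]
width: 68.5
gripper_force: 0.0
clock: 6.92
eef_pos: [577.6, -63.4, 121.3]
tool_rot: [-3.141, -0.003, 2.781]
force: [1.1, 0.4, 0.2]
width: 85.3
gripper_force: 0.0
clock: 7.33
eef_pos: [580.0, -63.6, 228.6]
tool_rot: [3.14, 0.005, 2.781]
force: [-0.4, 0.7, -0.6]
width: 85.6
gripper_force: 0.0
centre (578.1066284179688, -62.51662826538086) 13.8875093460083 54.21384048461914 wing ang 2.7769392 mean [576.99557701 -62.49145643] 419
tool shift [3.06809540e+00 8.24416596e-02 1.90572042e+02] tool x ang 2.7811309198438203
```

View pics/wrist3b.png

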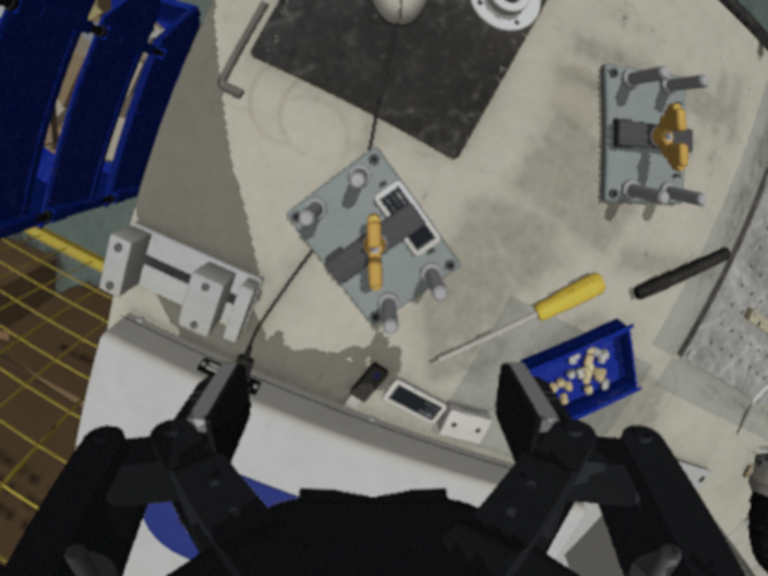

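The wings now run nearly vertically, from (374,215) to (376,288), and the plate is still under the strap. The other fixture at (655,140) looks untouched. I'll check the final angle once against the pillars.

```bash
python3 -c "
from h import *
im=load('wrist3');T=np.array([onz(im,u/1.5,v/1.5,70,True)[:2] for u,v in((307,217),(357,179),(439,290),(391,325))]);print(T,T.mean(0))
d=T[2]+T[3]-T[0]-T[1];e=T[1]+T[2]-T[0]-T[3];f=lambda d:np.arctan2(d[1],d[0])
print(f(d),f(e)-np.pi/2,np.linalg.norm(d)/2,np.linalg.norm(e)/2)"
```

```text
[[536.55885363 -96.32937831]
 [524.63227347 -54.83973365]
 [618.87022312 -28.05270169]
 [632.17711622 -69.66328777]] [578.05961661 -62.22127536]
0.2744410751651022 0.2948030170183211 98.61873254042862 43.4234283590538
```

```bash
python3 -c "
from h import *
print(ctrl.finish_job())"
```

```text
the job is handed in; nothing more can be done
None
```

I turned the plate fixture's wing nut clockwise to its stop (torque rose from about 0.06 to 0.74 N m there), released it, and handed the job in at about 7.4 s; the spare nut was never touched.

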